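# Lock a clip box into the counter display dock

### The job

Lock the box of paper clips into the pocket at the closed left end of the display dock: press the dock's sprung keeper plate down with a fingertip and, keeping it held down, push the box along the channel with the same finger, past the keeper's two teeth and into the pocket. Then let go, so that the keeper springs fully up behind the box. Push only: do not lift or carry the box, keep it flat in its channel, and leave the small goods around the dock where they lie.

Things in the scene. Friction and masses are not known exactly. Their poses are not given: they have to be found in the camera images.
- dock: Display dock: grey metal channel, 188 long (x) x 87 wide (y) x 42 mm high, fixed. Origin: on the counter, on the centre line, below the right faces of the keeper's teeth. +x: the way the box slides (to the robot's left, turned up to 0.3 rad), z up. It runs from x = -123 (open right end) to the end stop's inner face at +60.5 mm. Side walls 4 mm thick, 71 mm apart inside, top at z = 42 mm.
- lane (a point): On the dock's centre line at its open right end (dock x = -123, y = 0, z = 28 mm). Along each wall runs a black ledge 12.5 mm wide, top at dock z = 28 mm, on which the box slides. Between the ledges is a lane 46 mm wide (y = +-23) holding the keeper plate; a shut gripper's fingertips can travel along it, between the two teeth too, as far as dock x = 22 mm.
- keeper (a joint): How far the keeper is pressed down, m: 0 sprung fully up, 0.014 at its lower stop. Pressed anywhere on its plate it goes straight down without tilting, and springs back when let go: about 3 N to start, 5.5 N at 10 mm, 6.5 N at the stop. Its teeth clear the box when it is pressed more than 7 mm; 10 mm is a good depth.
- keeper_plate (a point): Middle of the upper face of the keeper's plate, moving with it: dock x = -45, y = 0, z = 26 mm when up, 12 mm at the lower stop. The plate is steel with crosswise ribs, 134 x 42 x 6 mm, in the lane between the ledges, from dock x = -112 to +22 mm.
- keeper_teeth (a point): Midway between the tops of the keeper's two steel teeth, moving with it: dock x = 3, y = 0, z = 35 mm when up (7 mm over the ledges, blocking the box). The teeth stand at dock x = 0 to 6, |y| = 24 to 34 mm, with the lane free between them. Let up under the box, they would push it up.
- clip_box: Teal card box of paper clips, 68 x 48 x 26 mm, about 60 g, loose, flat on the ledges. Origin: centre of its underside (dock z = 28 mm). Its own x axis (68 mm) lies across the channel, its 48 mm along it. It starts with its centre at dock x = -49 to -29 mm, its right face (the one to push) at -73 to -53 mm, with bare keeper plate to the right of it.
- pocket (a point): Middle of the pocket, level with the ledges (dock x = 33, y = 0, z = 28 mm): where the centre of the box's underside belongs. The pocket, between the left faces of the teeth (dock x = 6) and the end stop (60.5 mm), is 6.5 mm longer than the box; anywhere in it will do.
- eraser_a: Bystander: block eraser in a blue sleeve, 58 x 24 x 14 mm, behind the dock. Origin: centre of its underside.
- nib_tin: Bystander: little flat tin, 54 x 36 x 14 mm, in front of the pocket. Origin: centre of its underside.
- paint_tube_2: Bystander: lying paint tube, 40 x 116 x 30 mm, past the end stop. Origin: centre of its underside.
- wedge_sharpener: Bystander: tiny wedge-shaped pencil sharpener, 25 x 12 x 13 mm, in front of the channel. Origin: centre of its underside.
- bulldog_0: Bystander: black binder clip, 50 x 34 x 18 mm, behind the pocket. Origin: centre of its underside.
Mind the look-alikes: they are no part of the job. Leave any purple or red look-alike of the clip_box alone.

How it is judged (in metres and radians):
On the way:
1. the fingers hold the keeper down while the box is sliding over its teeth (value of joint keeper above 0.006 m and contact force between the fingers and keeper above 0.5 N and x of clip_box in the frame of dock between -0.018 and 0.024 m), for 0.1 s.
At the end, for the whole second after the job is handed in: The box lies flat on the ledges (height within 2.5 mm, tilt under 0.08 rad, yaw within 0.12 rad) in the pocket between the teeth and the end stop (centre at dock x = 28.5 to 38.5 mm, y within 4 mm), at rest, and the keeper is up behind it (joint under 1.5 mm) (x of clip_box in the frame of dock between 0.0285 and 0.0385 m and y of clip_box in the frame of dock between -0.004 and 0.004 m and z of clip_box in the frame of dock between 0.026 and 0.0305 m and angle between clip_box's own z axis and vertical below 0.08 rad and angle between the y axis of clip_box and the x axis of dock, either way round below 0.12 rad and value of joint keeper below 0.0015 m and linear speed of clip_box below 0.01 m/s); the robot touches nothing.
It fails at once if the box of clips is lifted (12 mm over the ledges) or tipped up (0.3 rad) (z of clip_box in the frame of dock above 0.04 m or angle between clip_box's own z axis and vertical above 0.3 rad).
It fails at once if a bystander is moved by more than 20 mm (distance of any of eraser_a, bulldog_0, paint_tube_2, nib_tin, wedge_sharpener from where it was at the start of the episode above 0.02 m).
It also fails if it takes over 32 s, if anything falls off the work surface, if the arm or the gripper's body presses on something with over 40 N, if the wrist force passes 120 N, or if a joint passes its speed limit or range.

### The arm

A 7-joint arm with a two-finger parallel gripper is mounted at the origin on a cart in front of the work surface, level with it; the furniture and walls round the work are solid. World frame = base frame: x ahead of the robot, y to its left, z up, the work surface at z = 0. Lengths are in m, angles in degrees, forces in N, time in s.
With the tool pointing down it reaches from about 0.4 to 0.85 m from the base axis. Payload 10.4 kg.
Tool frame: the origin (TCP) lies on the centre line of the jaws, within the pads' length; the fingertips stand 25 mm ahead of it and the grasp point (between the pads) lies 6 mm ahead of it (nose_length is the distance from the TCP to the fingertips, in m); z points along the fingers, y is the line along which they close (so a half turn about z gives the same grasp; the last joint's range is limited). The gripper opens to 87 mm and grips with 3 to 60 N. Pads are 19 mm wide; open, the fingers measure 117 mm over their backs; the gripper's body (75 mm by 190 mm) begins 51 mm behind the grasp point.
Start: joints at [75.138, 19.034, -3.707, 83.658, 1.238, 77.344, -5.071], TCP at [0.147, -0.608, 0.248] pointing down, gripper open.
Joint ranges: [-148.97, 148.97], [-28.65, 121.19], [-84.17, 76.75], [9.2, 138.47], [-72.65, 252.65], [3.7, 117.97], [-149.18, 149.18]. Speed limits (degrees/s): [127.2, 127.2, 159.86, 159.86, 180, 180, 180].

### API

Orientations are given as [roll, pitch, yaw] about the fixed x, y, z axes, in that order (R = Rz(yaw) Ry(pitch) Rx(roll)).
In Python, from rig import sense, read_camera, sign_off, nose_length gives the robot as it stands.
- The arm moves only by the shell command python3 -m handwheel 'ROWS' [FORCE]. ROWS is a JSON object of lists of equal length, an entry for each row: "jaw": the opening in per cent of the stroke, from 0 (shut) to 100 (fully open); "linear": the shift along the tool's x, y, z in mm, a list of three; "delta_rot": the turn, a rotation vector about the tool's x, y, z in degrees, a list of three. A call has 1 to 20 rows; each row is the pose to reach, as a shift and turn from the pose commanded when the call began, along the tool's axes at that moment; what a row does not reach only later rows make up. A row lasts 1/12 s, in which the tool goes at most 41.7 mm and 7.16 degrees, less where a joint would pass 70% of its speed; a pose out of reach is approached as far as the arm can. A call with a gripper value outside its range is refused whole. The fingers move at their own pace and stop on an object; FORCE is the grip in N (left out, the last holds). Time passes only in rows, so rows that repeat a pose let the fingers close. It gives the time, the measured TCP pose, the force, the opening and the grip force at its end, in the units of the state.
- sense(): the state, without advancing time (a new reading comes with each control period).
- read_camera(name): name is "scene" or "top"; returns a dict with "image" (400x640x3 uint8, red, green, blue), "range_z" (400x640 float32, m along the optical axis (not along the pixel's ray), 0 where there is no reading), "intrinsics" (3x3 intrinsics, pixels), "rvec" (rotation vector, rad) and "tvec" (3), from world to camera coordinates, as OpenCV has them. Camera axes: x right, y down, z forward; pixel columns grow to the right and rows downward; lengths in m; the calibration is good to about 2 mm. A picture is of the moment at which its call begins.
- sign_off(): hands the job in; it is judged then, once.
The state is a dict: "t": time; "q": joint angles; "qd": joint speeds; "joint_torque": joint torques, N m; "ee_pos": TCP position; "tool_rot": TCP orientation; "force": force on the tool from outside, world axes, zero at the start; "wrist_torque": the same for the moment, N m; "finger_gap": opening from 0.0 (shut) to 1.0 (fully open); "finger_force": force on a finger pad.
Only numpy, scipy, OpenCV 4.12 (cv2) and the standard library are available. Lean on these libraries where they do the work, as an engineer would, in place of code of your own. Each camera call takes 0.05 s, during which the arm holds its last target. There are 200 camera calls.

## Working session

There is one attempt and no reset: what is moved stays moved. The work goes in short steps, Python scripts to look and compute and a shell command to move; the robot and the scene stay as the last step left them, time stands still between calls to the robot, and variables do not carry over. Pictures are saved under pics/ and viewed, at most 10 in all, crops included, and the job is handed in when it is done.

```bash
mkdir -p pics; cat > h.py <<'E'
import numpy as np, cv2
from rig import *
def cam(n):
    c=read_camera(n); R=cv2.Rodrigues(np.array(c["rvec"],float))[0]; return c,R,np.array(c["tvec"],float).ravel(),np.array(c["intrinsics"],float)
def cloud(c,R,t,K):
    v,u=np.mgrid[:400,:640]; z=c["range_z"]; p=np.stack([(u-K[0,2])/K[0,0]*z,(v-K[1,2])/K[1,1]*z,z],-1)
    return (p-t)@R
def ray(u,v,h,R,t,K):
    d=R.T@np.array([(u-K[0,2])/K[0,0],(v-K[1,2])/K[1,1],1]); o=-R.T@t; return o+d*(h-o[2])/d[2]
E
python3 - <<'E'
from h import *
ims=[]
for n in("scene","top"):
    c,R,t,K=cam(n); cv2.imwrite(f"pics/{n}.png",c["image"][...,::-1]); np.savez(f"{n}.npz",im=c["image"],P=cloud(c,R,t,K),R=R,t=t,K=K); print(n,-R.T@t)
s=sense();print(s["ee_pos"],s["tool_rot"],s["force"],s["finger_gap"],s["t"],nose_length if not callable(nose_length) else nose_length())
E
```

```text
scene [ 0.22776927 -0.68385108  0.54640878]
top [ 0.43619015 -0.08612238  0.91422095]
[ 0.14655125 -0.60727673  0.24686056] [-1.79931544e+02  3.50713335e-03  1.35678750e+01] [-0.83322639 -0.62995689 -1.41675449] 0.9982629275965295 0.1 0.025
```

View pics/top.png

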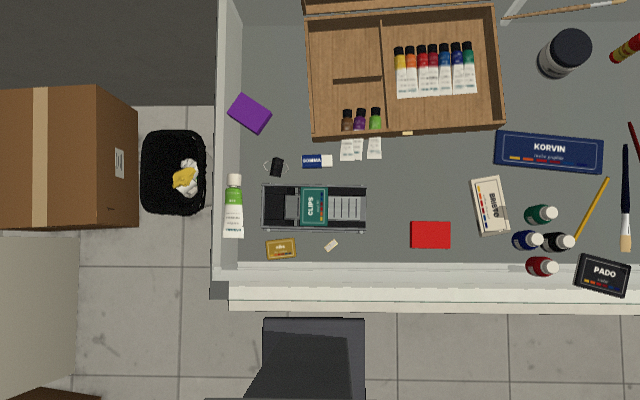

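View pics/scene.png

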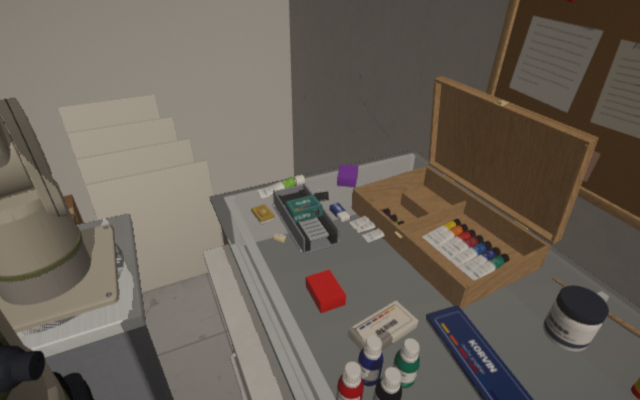

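The top view shows the dock at about (262–366, 185–233), with its open end to the right. The teal box is at about (313, 206) and the bare ribbed plate at about (347, 208). The red and purple look-alikes are clear of it.

```bash
python3 - <<'E'
from h import *
d=np.load("top.npz");im,P,R,t,K=[d[k] for k in("im","P","R","t","K")]
x0,x1,y0,y1=225,385,150,265
cv2.imwrite("pics/crop.png",cv2.resize(im[y0:y1,x0:x1,::-1],None,fx=5,fy=5,interpolation=cv2.INTER_CUBIC))
for v,u in((208,347),(206,313),(187,350),(229,350),(208,375)):print(u,v,P[v,u].round(4))
hsv=cv2.cvtColor(im,cv2.COLOR_RGB2HSV)
m=cv2.inRange(hsv,(78,90,30),(98,255,255));m[:175]=0;m[240:]=0;m[:,:270]=0;m[:,370:]=0
m=cv2.morphologyEx(m,cv2.MORPH_CLOSE,np.ones((9,9)))
c=max(cv2.findContours(m,0,1)[0],key=cv2.contourArea);r=cv2.minAreaRect(c)
bp=np.array([ray(u,v,.054,R,t,K) for u,v in cv2.boxPoints(r)]);print("box",r,bp.round(4),bp.mean(0),np.linalg.norm(np.diff(bp,axis=0),axis=1))
# dock walls by height
sub=P[175:242,255:375];w=((sub[...,2]>.037)&(sub[...,2]<.047)).astype(np.uint8)
pts=sub[w>0];print(len(pts));r=cv2.minAreaRect(pts[:,:2].astype(np.float32));print("dock",r,cv2.boxPoints(r))
E
```

```text
347 208 [ 0.4966 -0.1027  0.0257]
313 206 [ 0.4981 -0.0432  0.0534]
350 187 [ 0.5327 -0.1076  0.0413]
350 229 [ 0.4589 -0.1077  0.0396]
375 208 [ 0.4987 -0.1546 -0.0016]
box ((313.5, 206.5), (39.0, 27.0), 90.0) [[ 0.5311 -0.0203  0.054 ]
 [ 0.5312 -0.0674  0.054 ]
 [ 0.4635 -0.0677  0.054 ]
 [ 0.4633 -0.0209  0.054 ]] [ 0.49727003 -0.04407197  0.054     ] [0.0470739  0.06774415 0.04672169]
590
dock ((0.498309463262558, -0.043307483196258545), (0.18738609552383423, 0.07921622693538666), 88.92444610595703) [[ 0.45694962 -0.13624054]
 [ 0.5361519  -0.1377275 ]
 [ 0.5396693   0.04962558]
 [ 0.46046704  0.05111253]]
```

View pics/crop.png

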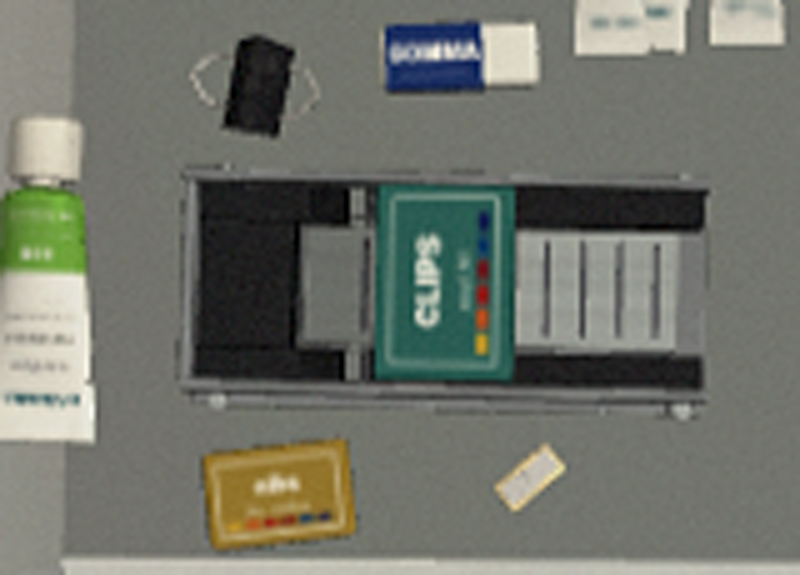

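```bash
python3 -m handwheel '{"jaw":[0,0,0,0,0,0,0,0,0,0,0,0,0,0,0,0,0,0,0,0],"linear":[[12,-10,0],[35,-31,0],[60,-54,0],[88,-79,0],[115,-104,0],[143,-129,0],[171,-154,0],[198,-179,0],[226,-204,0],[254,-229,0],[281,-254,0],[309,-279,0],[337,-304,0],[364,-329,0],[392,-354,0],[415,-375,0],[433,-392,0],[447,-404,0],[456,-413,0],[461,-417,0]],"delta_rot":[[0,0,0],[0,0,1],[0,0,2],[0,0,3],[0,0,4],[0,0,5],[0,0,6],[0,0,7],[0,0,8],[0,0,9],[0,0,10],[0,0,11],[0,0,12],[0,0,13],[0,0,13.5],[0,0,14],[0,0,14.7],[0,0,14.7],[0,0,14.7],[0,0,14.7]]}'
python3 - <<'E'
from h import *
s=sense();print(s["ee_pos"],s["tool_rot"],s["force"],s["finger_gap"],s["t"])
E
```

```text
t: 1.77
ee_pos: [0.4975, -0.092, 0.2473]
tool_rot: [-180.0, 0.0, -1.0]
force: [-0.9, -0.1, -0.2]
finger_gap: 0.009
finger_force: 0.0
[ 0.49747061 -0.09203786  0.24726282] [-1.79957885e+02  2.21259194e-02 -9.87240632e-01] [-0.93140027 -0.07884251 -0.23511439] 0.00939632248753913 1.7667
```

```bash
python3 -m handwheel '{"jaw":[0,0,0,0,0,0,0,0,0,0],"linear":[[0,1,10],[0,2,30],[0,3,55],[0,3,80],[0,3,105],[0,3,130],[0,3,148],[0,3,157],[0,3,160],[0,3,160]],"delta_rot":[[0,0,0],[0,0,0],[0,0,0],[0,0,0],[0,0,0],[0,0,0],[0,0,0],[0,0,0],[0,0,0],[0,0,0]]}'
python3 - <<'E'
from h import *
c,R,t,K=cam("scene");cv2.imwrite("pics/s2.png",cv2.resize(c["image"][150:270,230:390,::-1],None,fx=5,fy=5,interpolation=cv2.INTER_CUBIC))
s=sense();print(s["ee_pos"],s["tool_rot"],s["force"],s["t"])
E
```

```text
t: 2.6
ee_pos: [0.4964, -0.0976, 0.0872]
tool_rot: [-180.0, 0.1, -1.2]
force: [0.2, 0.7, 0.2]
finger_gap: 0.003
finger_force: 0.0
[ 0.49702077 -0.09752061  0.08801019] [ 1.79985692e+02 -2.41228496e-02 -1.16098639e+00] [0.07746134 0.79329479 0.38803823] 2.65
```

View pics/s2.png

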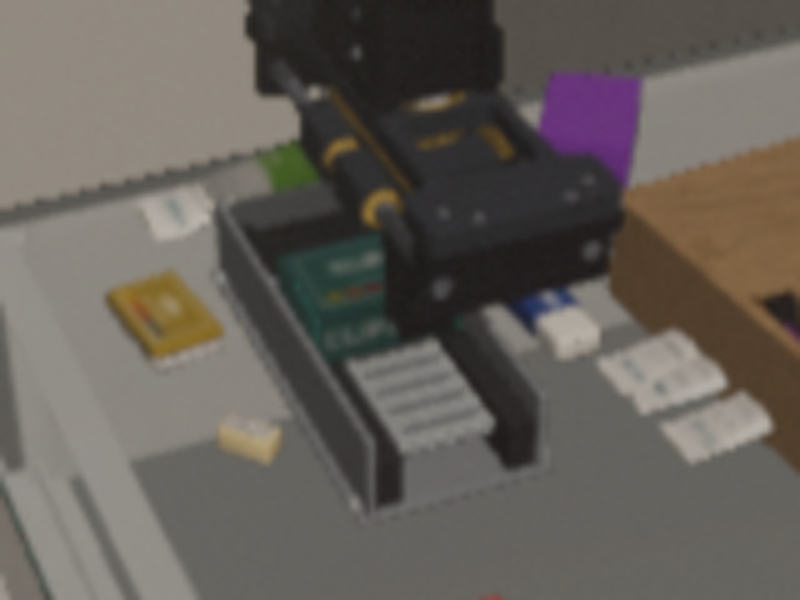

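The crop shows the black gripper over the channel. Its lowest tip is at about (420, 325) in the crop, just to the right of the box and above the plate. I'll check that against the projected tip position.

```bash
python3 - <<'E'
from h import *
d=np.load("scene.npz");R,t,K=d["R"],d["t"],d["K"]
for p in((.497,-.0975,.063),(.497,-.1125,.063),(.497,-.0825,.063),(.487,-.1125,.063),(.507,-.1125,.063),(.497,-.1125,.133)):
    q=K@(R@np.array(p)+t);q=q[:2]/q[2];print(p,((q-[230,150])*5).round())
c,R,t,K=cam("scene");P=cloud(c,R,t,K)
for u,v in((415,320),(400,320),(400,300),(430,320),(440,300),(600,270),(500,270)):print(u,v,P[150+v//5,230+u//5].round(4))
E
```

```text
(0.497, -0.0975, 0.063) [417. 322.]
(0.497, -0.1125, 0.063) [433. 343.]
(0.497, -0.0825, 0.063) [402. 302.]
(0.487, -0.1125, 0.063) [410. 349.]
(0.507, -0.1125, 0.063) [456. 337.]
(0.497, -0.1125, 0.133) [435. 196.]
415 320 [ 0.4928 -0.1043  0.0701]
400 320 [ 0.4863 -0.1043  0.0722]
400 300 [ 0.4867 -0.1033  0.0812]
430 320 [ 0.4982 -0.1069  0.0702]
440 300 [ 0.4658 -0.1841  0.1414]
600 270 [ 0.5279 -0.1856  0.137 ]
500 270 [ 0.4888 -0.1839  0.1472]
```

The tip matches the projection. Now I'll press the keeper down about 10 mm.

```bash
python3 -m handwheel '{"jaw":[0,0,0,0,0,0,0,0,0,0,0,0],"linear":[[0,0,6],[0,0,14],[0,0,22],[0,0,28],[0,0,32],[0,0,35],[0,0,38],[0,0,41],[0,0,44],[0,0,46],[0,0,46],[0,0,46]],"delta_rot":[[0,0,0],[0,0,0],[0,0,0],[0,0,0],[0,0,0],[0,0,0],[0,0,0],[0,0,0],[0,0,0],[0,0,0],[0,0,0],[0,0,0]]}'
```

```text
t: 3.7
ee_pos: [0.4968, -0.097, 0.0416]
tool_rot: [180.0, 0.0, -1.1]
force: [-3.5, 0.7, 6.0]
finger_gap: 0.003
finger_force: 2.4
```

```bash
python3 -m handwheel '{"jaw":[0,0,0,0,0,0,0,0,0,0,0,0,0,0,0,0,0,0,0,0],"linear":[[0,-1,0.8],[0,-3,0.8],[0,-6,0.8],[0,-10,0.8],[0,-14,0.8],[0,-18,0.8],[0,-22,0.8],[0,-26,0.8],[0,-30,0.8],[0,-34,0.8],[0,-38,0.8],[0,-42,0.8],[0,-46,0.8],[0,-50,0.8],[0,-54,0.8],[0,-58,0.8],[0,-62,0.8],[0,-65,0.8],[0,-67,0.8],[0,-67,0.8]],"delta_rot":[[0,0,0],[0,0,0],[0,0,0],[0,0,0],[0,0,0],[0,0,0],[0,0,0],[0,0,0],[0,0,0],[0,0,0],[0,0,0],[0,0,0],[0,0,0],[0,0,0],[0,0,0],[0,0,0],[0,0,0],[0,0,0],[0,0,0],[0,0,0]]}'
python3 - <<'E'
from h import *
c,R,t,K=cam("scene");cv2.imwrite("pics/s3.png",cv2.resize(c["image"][150:270,230:390,::-1],None,fx=5,fy=5,interpolation=cv2.INTER_CUBIC))
c,R,t,K=cam("top");cv2.imwrite("pics/t3.png",cv2.resize(c["image"][150:265,225:385,::-1],None,fx=5,fy=5,interpolation=cv2.INTER_CUBIC))
E
```

```text
t: 5.37
ee_pos: [0.4984, -0.0294, 0.041]
tool_rot: [180.0, -0.0, -1.1]
force: [-0.1, -1.9, 5.2]
finger_gap: 0.003
finger_force: 2.8
```

View pics/s3.png

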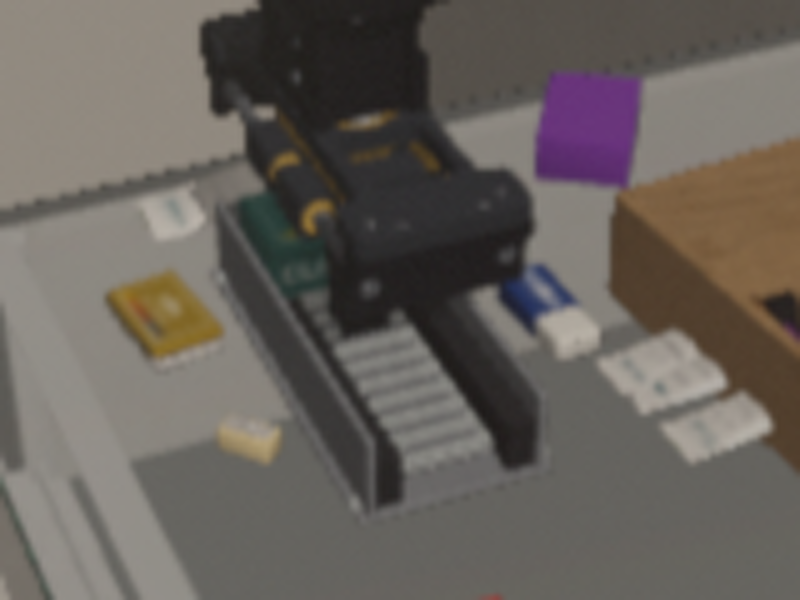

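View pics/t3.png

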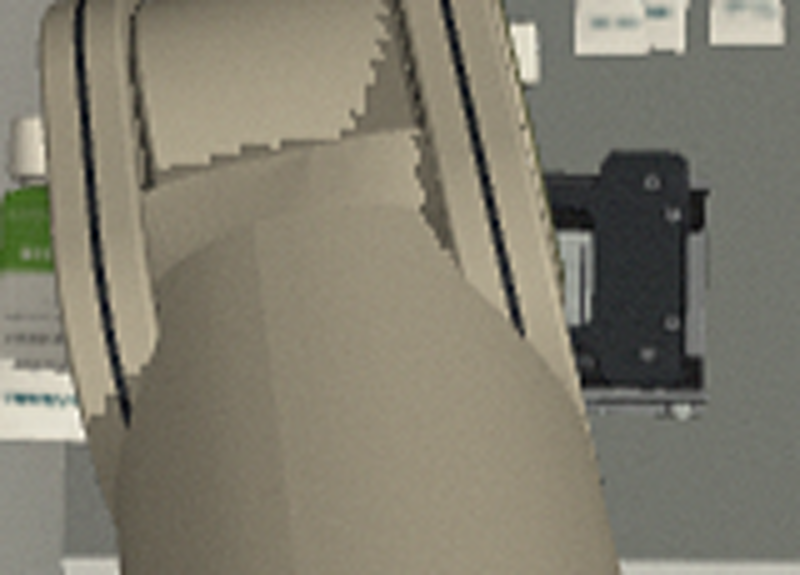

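The scene crop shows the box pushed to about (285, 245), with the near tooth visible behind it at about (320, 320). The arm hides it in the top view. I'll read the position of its right face from the depth image.

```bash
cat > m.py <<'E'
from h import *
c,R,t,K=cam("scene");P=cloud(c,R,t,K);hsv=cv2.cvtColor(c["image"],cv2.COLOR_RGB2HSV)
m=cv2.inRange(hsv,(75,70,20),(100,255,255))>0
m&=(P[...,0]>.455)&(P[...,0]<.545)&(P[...,1]<.06)&(P[...,1]>-.1)
top=P[m&(abs(P[...,2]-.054)<.004)];f=P[m&(P[...,2]<.049)&(P[...,2]>.03)]
print("top",len(top),top[:,1].min(),top[:,1].max(),np.median(top[:,2]),"face y",len(f),np.percentile(f[:,1],[5,50,95]) if len(f) else 0)
s=sense();print(s["ee_pos"],s["force"],s["t"])
E
python3 m.py
```

```text
top 73 -0.017691147498614897 0.027480739909836543 0.054418985683532727 face y 13 [-0.01847686 -0.01481737 -0.00407047]
[ 0.49843702 -0.02934388  0.04092962] [-0.07917079 -2.36951986  5.44730275] 5.5167
```

```bash
python3 -m handwheel '{"jaw":[0,0,0,0,0,0,0,0],"linear":[[0,-2,0],[0,-4,0],[0,-7,0],[0,-10,0],[0,-12,0],[0,-14,0],[0,-14,0],[0,-14,0]],"delta_rot":[[0,0,0],[0,0,0],[0,0,0],[0,0,0],[0,0,0],[0,0,0],[0,0,0],[0,0,0]]}'; python3 m.py
```

```text
t: 6.18
ee_pos: [0.4987, -0.0155, 0.0409]
tool_rot: [-180.0, -0.0, -1.1]
force: [0.3, -2.2, 5.0]
finger_gap: 0.006
finger_force: 2.8
top 74 -0.003569965733346741 0.04192097330137038 0.05438210739073595 face y 5 [-0.00393878 -0.00261584  0.00068552]
[ 0.49864435 -0.01546214  0.04091414] [-0.79265386 -1.76427922  5.56607805] 6.2333
```

The face is at about dock x = +10.5, which is mid-pocket. I'll back off while still holding the keeper down, then lift.

```bash
python3 -m handwheel '{"jaw":[0,0,0,0,0,0,0,0,0,0,0,0,0,0,0,0,0,0,0,0],"linear":[[0,2,0],[0,5,0],[0,8,0],[0,10,0],[0,10,-2],[0,10,-5],[0,10,-8],[0,10,-11],[0,10,-14],[0,10,-18],[0,10,-25],[0,10,-40],[0,10,-60],[0,20,-80],[0,45,-100],[0,75,-115],[0,110,-120],[0,150,-120],[0,180,-120],[0,200,-120]],"delta_rot":[[0,0,0],[0,0,0],[0,0,0],[0,0,0],[0,0,0],[0,0,0],[0,0,0],[0,0,0],[0,0,0],[0,0,0],[0,0,0],[0,0,0],[0,0,0],[0,0,0],[0,0,0],[0,0,0],[0,0,0],[0,0,0],[0,0,0],[0,0,0]]}'
python3 - <<'E'
from h import *
c,R,t,K=cam("top");im=c["image"];P=cloud(c,R,t,K);cv2.imwrite("pics/t4.png",cv2.resize(im[150:265,225:385,::-1],None,fx=5,fy=5,interpolation=cv2.INTER_CUBIC))
for u,v in((347,208),(330,208)):print(P[v,u])
hsv=cv2.cvtColor(im,cv2.COLOR_RGB2HSV)
m=cv2.inRange(hsv,(78,90,30),(98,255,255));m[:175]=0;m[240:]=0;m[:,:255]=0;m[:,370:]=0
m=cv2.morphologyEx(m,cv2.MORPH_CLOSE,np.ones((9,9)))
r=cv2.minAreaRect(max(cv2.findContours(m,0,1)[0],key=cv2.contourArea));print(r,ray(*r[0],.054,R,t,K))
E
```

```text
t: 7.9
ee_pos: [0.4935, -0.2202, 0.1612]
tool_rot: [179.9, 0.0, -1.4]
force: [0.2, 0.3, 0.4]
finger_gap: 0.005
finger_force: 0.0
[ 0.49676959 -0.10269564  0.02386362]
[ 0.49664193 -0.07226723  0.02432527]
((276.8127746582031, 205.24331665039062), (28.41045570373535, 39.189300537109375), 2.0454084873199463) [0.49913998 0.01983682 0.054     ]
```

View pics/t4.png

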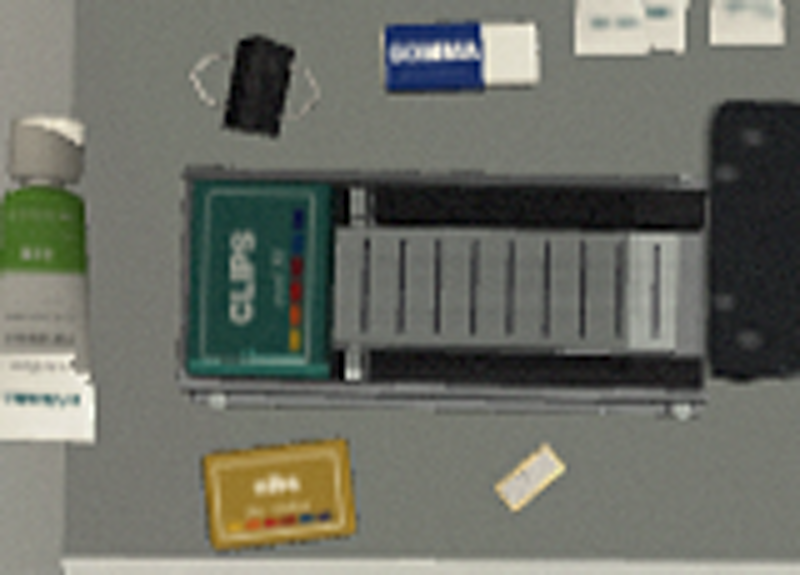

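The box is flat in the pocket with the teeth visible behind it at (355, 205) and (355, 365), and the bystanders haven't moved. I'll compare the plate height before and after, then hand in.

```bash
python3 - <<'E'
from h import *
a=np.load("top.npz")["P"];c,R,t,K=cam("top");b=cloud(c,R,t,K)
f=lambda P:np.median(P[200:216,333:350,2]);print(f(a),f(b),np.median(a[222:225,333:355,2]),np.median(b[222:225,333:355,2]))
if f(a)-f(b)<.001: print(sign_off())
E
```

```text
0.02542877901013724 0.02527141721877883 0.027511686606322843 0.02674799497713368
the job is handed in; nothing more can be done
None
```

The clip box is in the pocket, with its centre at about dock x = 34 mm and lying flat. The keeper plate measured back at its starting height to within 0.2 mm, the small goods look undisturbed, and the job is handed in, though no verdict came back.

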